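# Hook up the drop guard of a bench shear

### The arm

A 6-joint arm with a two-finger parallel gripper is mounted at the origin on the work surface. World frame = base frame: x ahead of the robot, y to its left, z up, the work surface at z = 0. Lengths are in m, angles in degrees, forces in N, time in s.
With the tool pointing down it reaches from about 0.325 to 0.775 m from the base axis. Payload 5.5 kg.
Tool frame: the origin (TCP) lies at the centre of the arm's flange, where the gripper is bolted on; the fingertips stand 182 mm ahead of it and the grasp point (between the pads) lies 163 mm ahead of it; z points along the fingers, y is the direction in which the jaws open and shut (so a half turn about z gives the same grasp; the last joint's range is limited). The gripper opens to 88 mm and grips with 3 to 60 N. Pads are 20 mm wide; open, the fingers measure 115 mm over their backs; the gripper's body (75 mm by 178 mm) begins 61 mm behind the grasp point.
Start: joints at [-68.91, 5.22, 70.514, -0, 104.267, -3.249], TCP at [0.247, -0.547, 0.405] pointing down, gripper open.
Joint ranges: [-164.24, 164.24], [-49.07, 125.15], [9.68, 141.18], [-86.29, 266.29], [3.28, 154.24], [-151.56, 151.56]. Speed limits (degrees/s): [147.25, 147.25, 172.46, 180, 180, 180].

### API

Orientations are given as [roll, pitch, yaw] about the fixed x, y, z axes, in that order (R = Rz(yaw) Ry(pitch) Rx(roll)).
In Python, from station import r gives the robot as it stands. The module is installed in compiled form; this text tells all that it offers. Calls block until the motion is done:
- r.reach(position, orientation): joint-space move of the TCP to a pose.
- r.servo_line(position, rotation=None, speed=0.15): straight line of the TCP; rotation=None keeps the orientation; speed is the mean speed in m/s.
- r.move_joints(angles): joint-space move.
- r.let_go() and r.grab(squeeze=None): open the fingers fully, or close them until they stop; squeeze is the grip in N (None keeps the last).
- r.wait(seconds).
- r.inverse_kinematics(position, orientation): joint angles nearest the present ones, or None.
- r.sense(): the state.
- r.snapshot(name): name is "scene" or "top" or "wrist"; returns a dict with "frame" (420x560x3 uint8, red, green, blue), "fx", "fy", "cx", "cy" (pixels), "dist_coeffs" ([k1, k2, p1, p2, k3] as OpenCV has them; the pictures are not rectified), "R" (3x3) and "t" (3): a world point X has camera coordinates R X + t. Camera axes: x right, y down, z forward; pixel columns grow to the right and rows downward; lengths in m; the calibration is good to about 2 mm. A picture is of the moment at which its call begins. There is no depth.
A pose or a line that the arm cannot do raises r.IKError and nothing moves.
- r.hand_in(): hands the job in, once; it reports no verdict.
The state is a dict: "clock": time; "joints": joint angles; "joint_vel": joint speeds; "joint_torque": joint torques, N m; "tcp_pos": TCP position; "orientation": TCP orientation; "contact_force": force on the tool from outside, world axes, zero at the start; "torque": the same for the moment, N m; "opening": finger opening in m.
Only numpy, scipy, OpenCV 4.12 (cv2) and the standard library are available. Lean on these libraries where they do the work, as an engineer would, in place of code of your own. Each camera call takes 0.05 s, during which the arm holds its last target.

### The job

Lift the shear's drop guard by the handle of its slotted stay, swing the stay to the side where the rail's block has a notch, and lower the stay's cross pin into that notch so that the guard stays up by itself; then let go. Feel for the notch: don't let the guard drop and don't ram the pin down on the block. Leave the loose things around the shear where they are.

Things in the scene. Friction and masses are not known exactly. Their poses are not given: they have to be found in the camera images.
- shear: Green bench guillotine shear, bolted down, base 220 x 300 x 30 mm. Origin under the base's centre; x points from the guard side (the robot's side) to the back, y along the blade, z up. Blade beam, cheeks and hand lever are behind the guard (x > 0, up to 185 mm high). Round guide posts (14 mm, tops 265 mm above the bench) at x -60, y -100 and +100 mm.
- guard (a joint): Height in m of the drop guard (clear panel, grey frame, 190 x 115 mm, 0.35 to 0.7 kg) above its lowest place: 0 = down, 0.125 = top of its travel. It slides straight up and down on the posts with about 1 N friction and falls by its own weight when let go.
- stay: Slotted flat steel bar (24 x 6 mm, 165 mm long, 0.14 kg) in front of the guard, carrying handle and cross pin. Origin on its pivot on the guard: at x -80, y 0 mm in the shear's frame, 55 mm above the bench with the guard down; it rises with the guard. Its z axis runs from the pivot up the bar, its x axis is parallel to the shear's x.
- pivot (a point): The stay's pivot (same point as the stay's origin). The stay swings only sideways, about the shear's x axis, up to 0.6 rad either way from upright; a stiff washer (0.08 N m) keeps it at the angle where it is left. Lifting the stay by its handle lifts the guard.
- handle (a point): Grip point on the stay's handle: a level round steel bar, 16 mm thick, sticking out 90 mm from the stay towards the robot (stay's -x), 150 mm from the pivot along the stay. The point is on its centre line, 60 mm out from the stay; free space all round. The round bar can turn between fingers, so a gripper may stay upright or tilt with the stay.
- pin (a point): Point on the centre line of the stay's cross pin: round, 12 mm thick, sticking out 58 mm from the back of the stay (its +x) over the guard's top, 115 mm from the pivot along the stay. The point is 45 mm out, in the plane of the rails' blocks; this part drops into the notch.
- catch_rail: One of two upright drilled steel rails (14 mm wide, 235 mm tall) on the shear's base just behind the guard, at x -35, y +45 or -45 mm in the shear's frame (the two change places). Origin at its foot, 30 mm above the bench; axes as the shear's. It carries the notched block, the catch: 16 mm thick (x), 34 mm wide (y), centred on this origin in x and y.
- catch_top (a point): Top end of the catch rail, 235 mm above its foot. The catch's notch is open upward: flat floor about 20 mm wide between two outward-leaning lips 13 mm high. The catch is clamped at an unreported height, different each time: find it by touch or eye. A pin resting in it has its centre 211 to 256 mm above the bench (guard at 0.050 to 0.095, stay leaning about 0.40 rad).
- plain_rail: The other rail, same size and axes, opposite side; its block is a plain stop, flat on top, no notch: not for the pin. With the guard at 0.112 or more and the stay leaning 0.40 rad the pin passes above the catch's lips wherever it is clamped; with the stay within 0.2 rad of upright it passes up between the two blocks.
- gauge_block: loose steel block 30 x 60 x 30 mm, standing near the shear; origin under its centre. Bystander: leave it where it is.
- angle_iron: loose offcut of steel angle, 140 mm long, one flange 50 mm wide flat on its support and one standing 50 mm high; origin under the flat flange's middle. Bystander: leave it where it is.
- oil_can: upright metal oil bottle, 60 mm across, 150 mm tall; origin under its centre. Bystander: leave it where it is.
- hammer: hammer lying on the bench, 280 mm long; origin under its middle. Bystander: leave it where it is.

How it is judged:
By the outcome, as a careful person would: the job done as asked, in the order asked, and still so for the second after the job is handed in, with the robot touching nothing.
It also fails if it takes over 45 s, if anything falls off the work surface, if the arm or the gripper's body presses on something with over 40 N, if the wrist force passes 120 N, or if a joint passes its speed limit or range.

## Working session

There is one attempt and no reset: what is moved stays moved. The work goes in short steps, each a Python script; the robot and the scene stay as the last script left them, time stands still between calls to the robot, and variables do not carry over. Pictures are saved under pics/ and viewed, and the job is handed in when it is done.

```bash
ls; mkdir -p pics
python3 - <<'E'
from station import r
import cv2
for n in ("scene","top","wrist"):
    s=r.snapshot(n); cv2.imwrite(f"pics/{n}0.png",s["frame"][:,:,::-1])
    print(n,s["fx"],s["fy"],s["cx"],s["cy"],s["dist_coeffs"],s["R"],s["t"])
print(r.sense())
E
```

```text
pics
scene 417.8091012794905 417.8091012794905 289.0309586423247 200.4057648017767 [-0.05569906  0.          0.          0.          0.        ] [[-0.8872339   0.46129385 -0.00489836]
 [ 0.29987001  0.56862395 -0.76599267]
 [-0.35056239 -0.68108354 -0.64283064]] [ 0.4116272  -0.07338445  1.40586385]
top 450.6219407042853 450.6219407042853 281.2889569484179 210.80885555879888 [-0.0415944  0.         0.         0.         0.       ] [[ 0.01889011 -0.99968384  0.01659442]
 [-0.98397409 -0.02153151 -0.17700674]
 [ 0.17730808 -0.0129848  -0.98406973]] [0.08894188 0.54364321 1.05683021]
wrist 294.76358127204855 294.76358127204855 276.77196513381983 210.48006489344306 [-0.0575864  0.         0.         0.         0.       ] [[ 0.41209627 -0.91113919 -0.00143013]
 [-0.87938742 -0.39814514  0.26107128]
 [-0.23844167 -0.10632887 -0.96531847]] [-0.59991415 -0.03092368  0.38921843]
{'clock': 0.15, 'joints': array([-6.89095667e+01,  5.25446648e+00,  7.05638705e+01, -9.52597126e-04,
        1.04267961e+02, -3.24901912e+00]), 'joint_vel': array([ 0.02432607, -0.22359108, -0.17939464,  0.03183251,  0.01634586,
        0.03717732]), 'joint_torque': array([ 2.35894324e-03, -4.47044706e+01, -4.06908166e+01,  6.99043600e-02,
        2.74397788e-02, -1.25299725e-04]), 'tcp_pos': array([ 0.24729698, -0.54672518,  0.40377448]), 'orientation': array([-1.79913789e+02, -3.96890203e-03,  2.43392153e+01]), 'contact_force': array([ 0.46608537, -0.76600525,  0.84748494]), 'torque': array([ 0.02656152, -0.00507836,  0.05194641]), 'opening': 0.08805030597588527}
```

View pics/scene0.png

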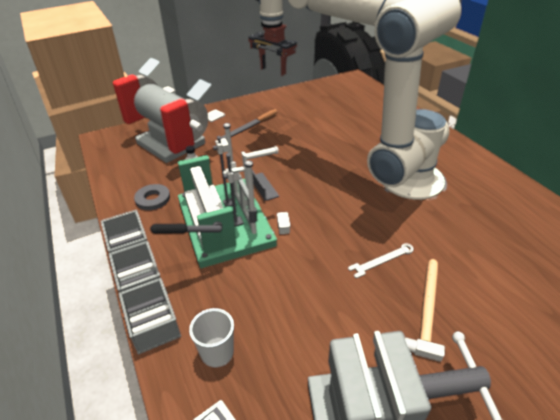

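View pics/top0.png

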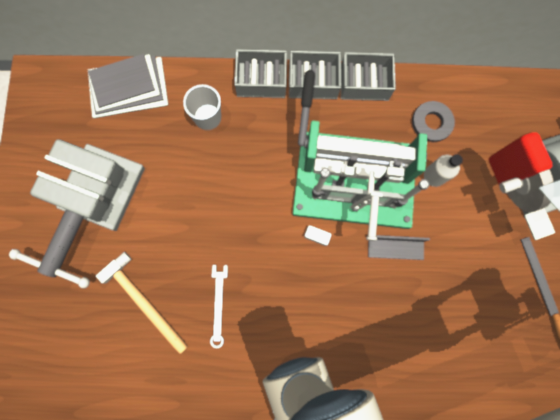

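View pics/wrist0.png

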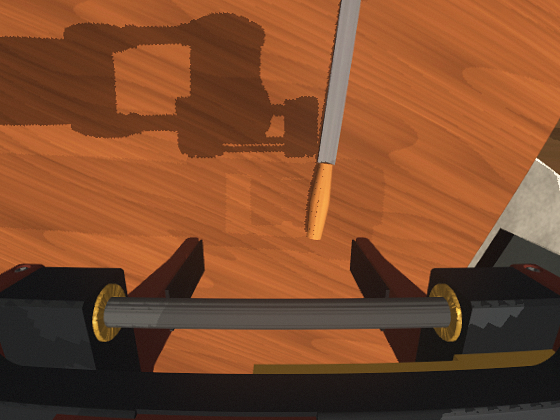

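The scene view shows the shear around (225,205), with the handle pointing toward the robot at about (262,153). The top view shows the shear around (358,185), with the handle running from (374,170) to (373,238). I'll enlarge both.

```bash
cat > h.py <<'E'
import numpy as np, cv2
from scipy.spatial.transform import Rotation as Ro
def K(s): return np.array([[s["fx"],0,s["cx"]],[0,s["fy"],s["cy"]],[0,0,1.]])
def ray(s,uv):
    p=cv2.undistortPoints(np.array([[uv]],float),K(s),np.array(s["dist_coeffs"]))[0,0]
    R=np.array(s["R"]);t=np.array(s["t"])
    d=R.T@np.array([p[0],p[1],1]); return -R.T@t, d/np.linalg.norm(d)
def onz(s,uv,z):
    o,d=ray(s,uv); return o+d*(z-o[2])/d[2]
def proj(s,X):
    X=np.atleast_2d(np.array(X,float))
    return cv2.projectPoints(X,cv2.Rodrigues(np.array(s["R"]))[0],np.array(s["t"]),K(s),np.array(s["dist_coeffs"]))[0][:,0]
def tri(s1,u1,s2,u2):
    o1,d1=ray(s1,u1);o2,d2=ray(s2,u2)
    ab=np.linalg.lstsq(np.c_[d1,-d2],o2-o1,rcond=None)[0]
    a=o1+d1*ab[0];b=o2+d2*ab[1]; return (a+b)/2,np.linalg.norm(a-b)
def crop(s,x0,y0,x1,y1,k,name):
    f=cv2.cvtColor(s["frame"][y0:y1,x0:x1],cv2.COLOR_RGB2BGR)
    cv2.imwrite(name,cv2.resize(f,None,fx=k,fy=k,interpolation=cv2.INTER_CUBIC))
E
python3 - <<'E'
from station import r
import pickle
from h import *
S={n:r.snapshot(n) for n in("scene","top")}
pickle.dump(S,open("S0.pkl","wb"))
crop(S["scene"],145,110,305,270,3.7,"pics/sc1.png")
crop(S["top"],285,100,455,270,3.5,"pics/tc1.png")
E
```

```text
(no output)
```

View pics/sc1.png

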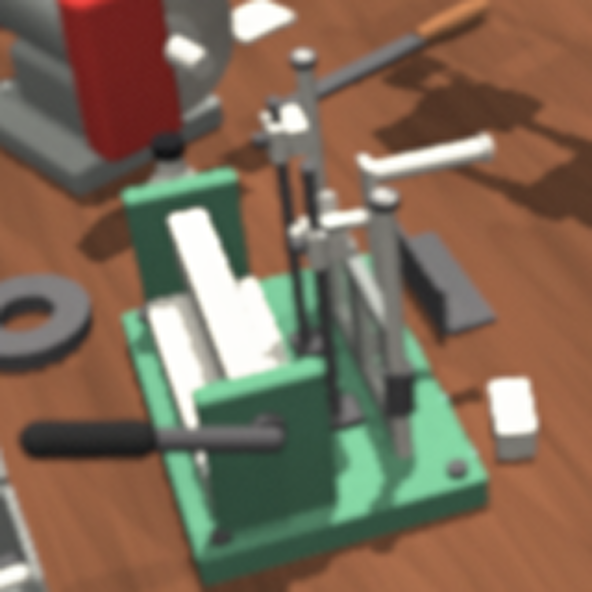

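View pics/tc1.png

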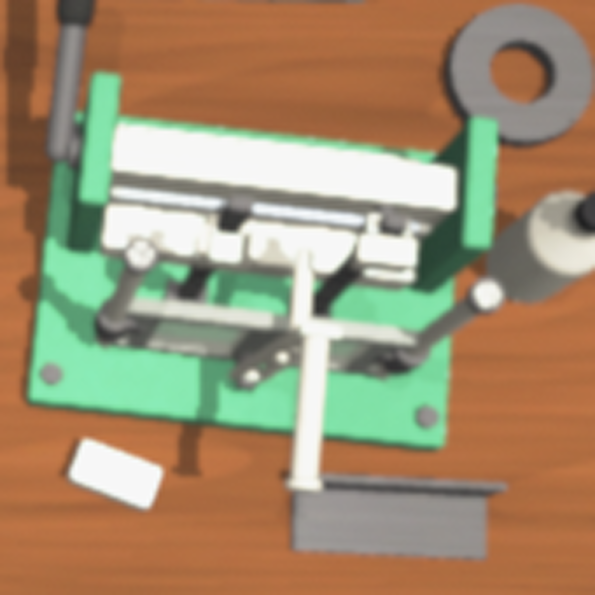

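Run:
```python
import pickle
from h import *
S=pickle.load(open("S0.pkl","rb"));T=S["top"];C=S["scene"]
tc=lambda x,y:(285+(x+.5)/3.5-.5,100+(y+.5)/3.5-.5)
sc=lambda x,y:(145+(x+.5)/3.7-.5,110+(y+.5)/3.7-.5)
np.set_printoptions(precision=4,suppress=True)
print("campos",ray(T,(280,210))[0],ray(C,(280,210))[0])
L=onz(T,tc(141,253),.265);Rr=onz(T,tc(487,295),.265)
print("posts top",L,Rr,np.linalg.norm(L-Rr))
print("tri L",tri(T,tc(141,253),C,sc(383,200)),"R",tri(T,tc(487,295),C,sc(303,58)))
L2=onz(C,sc(383,200),.265);R2=onz(C,sc(303,58),.265); print("posts scene",L2,R2,np.linalg.norm(L2-R2))
for a in [(30,402),(443,447)]: print("corner",onz(T,tc(*a),.03),onz(T,tc(*a),0))
for n,m in [((320,487),(490,147)),((305,487),(490,147)),((313,335),(368,165))]: print("handle",tri(T,tc(*n),C,sc(*m)))
for u0,v0 in [(L,Rr),(L2,R2)]:
  y=(u0-v0);yaw=np.degrees(np.arctan2(-y[0],y[1]));print("yaw",yaw)
```

```text
campos [0.3459 0.1143 1.1347] [0.8801 0.8094 0.8495]
posts top [0.5834 0.0172 0.265 ] [ 0.5635 -0.1814  0.265 ] 0.19958899132062466
tri L (array([0.584 , 0.017 , 0.2626]), np.float64(1.2171281816805483e-05)) R (array([ 0.5642, -0.1821,  0.2634]), np.float64(0.0005957507067021268))
posts scene [0.5852 0.0202 0.265 ] [ 0.5652 -0.1797  0.265 ] 0.20090528643898592
corner [0.5362 0.0699 0.03  ] [0.5414 0.0687 0.    ]
corner [ 0.5101 -0.2253  0.03  ] [ 0.5145 -0.2345  0.    ]
handle (array([ 0.4557, -0.0951,  0.2017]), np.float64(0.0075872670248457895))
handle (array([ 0.457 , -0.0866,  0.2063]), np.float64(0.002568809484622241))
handle (array([ 0.5505, -0.093 ,  0.2145]), np.float64(0.0037376967962977565))
yaw -5.712469920963478
yaw -5.714928763074866
```

```bash
cat >> h.py <<'E'
YAW=-5.71
X=np.array([np.cos(np.radians(YAW)),np.sin(np.radians(YAW)),0]);Y=np.array([-X[1],X[0],0])
O=np.array([.5743,-.0810,0])+.06*X
def W(x,y,z): return O+x*X+y*Y+np.array([0,0,z])   # shear frame -> world
def SH(p): d=np.array(p)-O; return np.array([d@X,d@Y,d[2]])
E
python3 - <<'E'
from station import r
import pickle
from h import *
np.set_printoptions(precision=3,suppress=True)
s=r.snapshot("wrist"); st=r.sense()
Rt=Ro.from_euler("xyz",st["orientation"],degrees=True).as_matrix()
c=-np.array(s["R"]).T@np.array(s["t"])
print("cam in tool",Rt.T@(c-st["tcp_pos"]),"fwd",Rt.T@np.array(s["R"])[2])
for yaw in (YAW,YAW+180):
    for z in (.205,.26,.35): print(yaw,r.inverse_kinematics(list(W(-.14,-.015,z+.163)),[180,0,yaw]))
    print(r.inverse_kinematics(list(W(-.20,0,.45)),[180,0,yaw]))
S=pickle.load(open("S0.pkl","rb"));
T,C=S["top"],S["scene"]
for y in(.045,-.045):
  for z in(.205,.25,.265):
    p=proj(T,W(-.035,y,z))[0];q=proj(C,W(-.035,y,z))[0]
    print(y,z,(p-[285,100])*3.5,(q-[145,110])*3.7)
for th in (-.1,0,.1): 
  p=W(-.035,.115*np.sin(th),.055+.115*np.cos(th)); print(th,(proj(T,p)[0]-[285,100])*3.5,(proj(C,p)[0]-[145,110])*3.7)
E
```

```text
cam in tool [0.072 0.    0.021] fwd [-0.261  0.     0.965]
-5.71 [-14.004 -10.342  89.327  -0.    101.015  81.706]
-5.71 [-14.004  -9.76   83.237  -0.    106.523  81.706]
-5.71 [-14.004  -7.071  71.529  -0.    115.542  81.706]
[-13.196 -18.446  87.754  -0.    110.691  82.514]
174.29 [-14.004 -10.342  89.327   0.    101.015 -98.294]
174.29 [-14.004  -9.76   83.237   0.    106.523 -98.294]
174.29 [-14.004  -7.071  71.529   0.    115.542 -98.294]
[-13.196 -18.446  87.754   0.    110.691 -97.486]
0.045 0.205 [220.104 247.449] [330.392 233.241]
0.045 0.25 [232.575 227.05 ] [324.621 180.32 ]
0.045 0.265 [237.001 219.809] [322.634 162.046]
-0.045 0.205 [365.949 265.143] [297.153 167.209]
-0.045 0.25 [385.373 245.624] [290.913 115.708]
-0.045 0.265 [392.265 238.696] [288.77   97.967]
-0.1 [299.425 272.999] [313.695 230.239]
0 [281.65  270.596] [317.781 238.091]
0.1 [263.505 268.647] [322.074 247.316]
```

Run:
```python
from station import r
from h import *
import pickle
np.set_printoptions(precision=3,suppress=True)
s=r.sense(); p=s["tcp_pos"]; p[2]=.52
r.servo_line(list(p),speed=.25)
r.reach(list(W(-.22,0,.50)),[180,0,YAW+180])
s=r.snapshot("wrist"); pickle.dump(s,open("W1.pkl","wb")); cv2.imwrite("pics/w1.png",s["frame"][:,:,::-1])
t=r.snapshot("top");pickle.dump(t,open("T1.pkl","wb")); crop(t,315,130,425,190,7,"pics/t1.png")
c=r.snapshot("scene");pickle.dump(c,open("C1.pkl","wb")); crop(c,200,120,290,200,7,"pics/c1.png")
print(r.sense()["clock"],r.sense()["tcp_pos"],r.sense()["contact_force"])
```

```text
2.9083 [ 0.415 -0.066  0.5  ] [-0.136 -0.72   0.52 ]
```

View pics/w1.png

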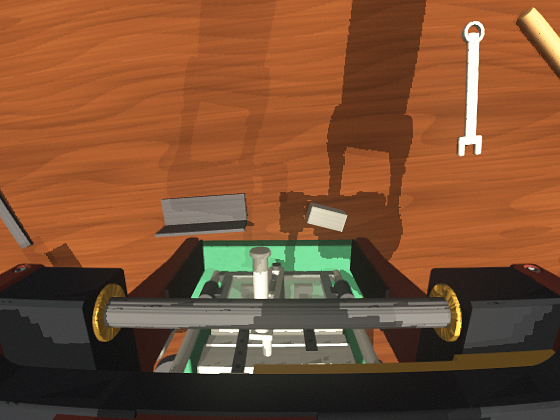

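View pics/t1.png

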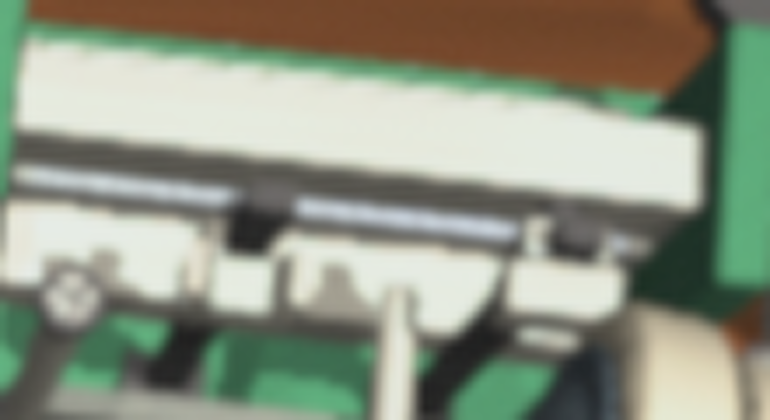

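View pics/c1.png

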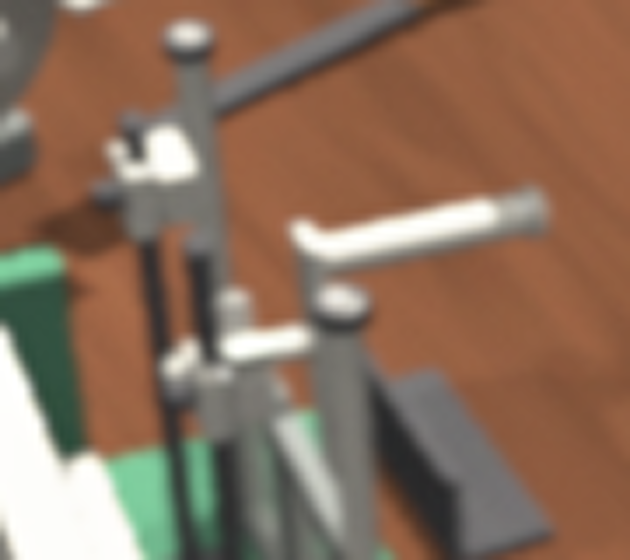

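The wrist view shows the handle pointing at the camera at about (262,260), with the rails behind the gripper bar. In the scene crop, the -y block at (160,170) is high and the +y block at (200,390) is lower. Which one is notched is still unclear, so I'll take a tilted front view.

Run:
```python
from station import r
from h import *
import pickle
np.set_printoptions(precision=3,suppress=True)
def ori(tilt,yaw=YAW):
    # tool down, then tilted so fingers point towards shear +x
    M=Ro.from_euler("z",yaw,degrees=True)*Ro.from_euler("y",-tilt,degrees=True)*Ro.from_euler("x",180,degrees=True)
    return M
M=ori(35); print(M.as_matrix()[:,2]); e=M.as_euler("xyz",degrees=True)
ok=None
for x,z in((-.315,.42),(-.29,.42),(-.26,.42)):
    q=r.inverse_kinematics(list(W(x,0,z)),list(e)); print(x,z,q)
    if q is not None and ok is None: ok=(x,z)
if ok:
    r.reach(list(W(ok[0],0,ok[1])),list(e))
    s=r.snapshot("wrist"); pickle.dump(s,open("W2.pkl","wb")); cv2.imwrite("pics/w2.png",s["frame"][:,:,::-1])
    for y in(.045,-.045):
        for z in (.2,.25): print(y,z,proj(s,W(-.035,y,z)))
print(r.sense()["clock"])
```

```text
[ 0.571 -0.057 -0.819]
-0.315 0.42 None
-0.29 0.42 None
-0.26 0.42 [-17.304 -45.744 111.617   6.727  79.749  79.258]
0.045 0.2 [[229.704 145.441]]
0.045 0.25 [[220.559 111.621]]
-0.045 0.2 [[323.416 145.485]]
-0.045 0.25 [[332.536 111.675]]
5.5667
```

View pics/w2.png

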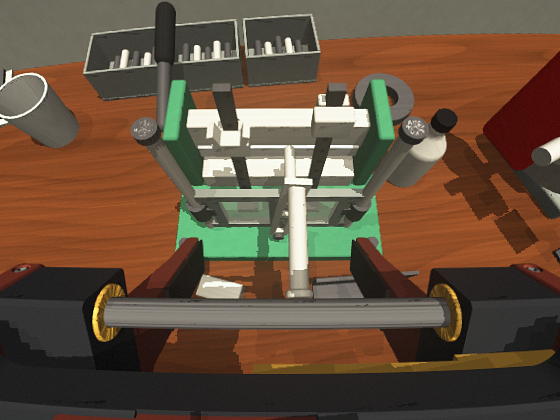

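Run:
```python
import pickle
from h import *
s=pickle.load(open("W2.pkl","rb"))
crop(s,190,75,380,215,4,"pics/w2c.png")
f=s["frame"][75:175,190:380].astype(float); g=np.clip(255*(f/255)**1.0,0,255)
b=cv2.resize(s["frame"][80:160,200:270,::-1],None,fx=8,fy=7,interpolation=cv2.INTER_CUBIC); c=cv2.resize(s["frame"][80:160,295:365,::-1],None,fx=8,fy=7,interpolation=cv2.INTER_CUBIC)
cv2.imwrite("pics/w2d.png",cv2.resize(np.hstack([b,c]),(800,400)))
```

```text
(no output)
```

View pics/w2c.png

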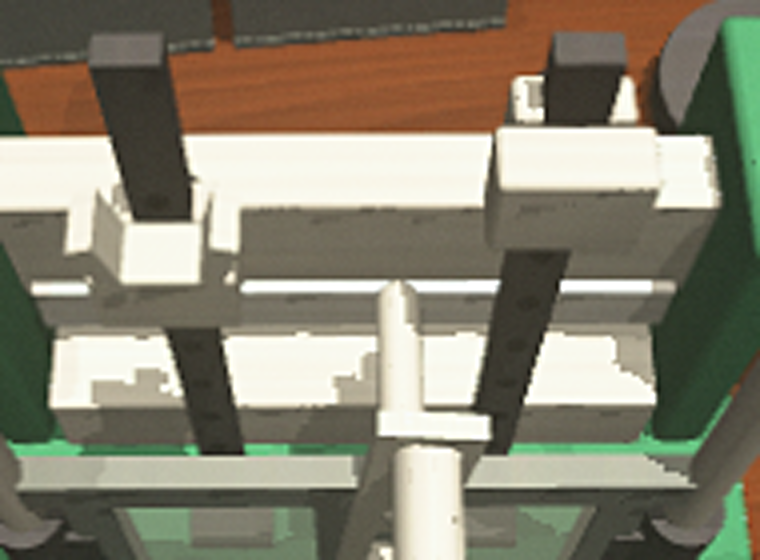

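View pics/w2d.png

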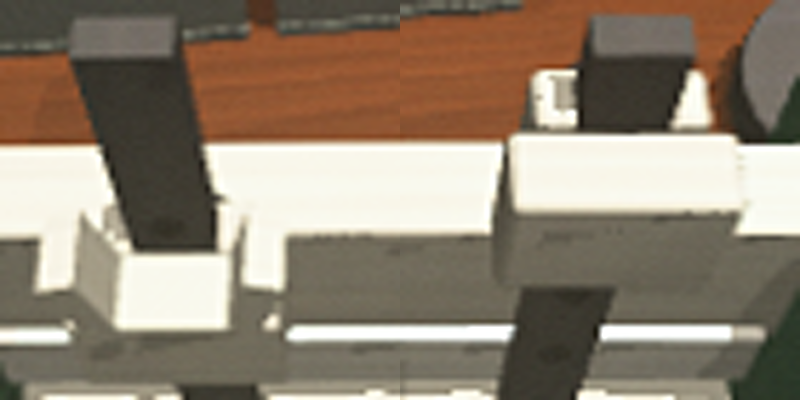

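The view settles it: the block on the left of the image (+y side), floor about (230,146) full-frame, has two outward-leaning lips. The one on the right (333,117) is flat, so the catch is on +y. Next I'll estimate the floor height and the handle position.

Run:
```python
import pickle
from h import *
np.set_printoptions(precision=4,suppress=True)
s=pickle.load(open("W2.pkl","rb"))
def full(x,y): return (190+(x+.5)/4-.5,75+(y+.5)/4-.5)
def onx(uv,x):
    o,d=ray(s,uv); o=SH(o); d=np.array([d@X,d@Y,d[2]]); return o+d*(x-o[0])/d[0]
for n,a,x in [("floorL",(118,284),-.043),("floorR",(203,284),-.043),("blockbotL",(88,318),-.043),("blockbotR",(238,325),-.043),("lipLtop",(68,250),-.043),("lipRtop",(238,252),-.043),
  ("plainL",(500,190),-.043),("plainR",(657,190),-.043),("railtopL",(93,64),-.042),("railtopR",(622,64),-.042),("pin end",(399,283),-.019),("bar topL",(380,435),-.083),("barR",(490,438),-.083)]:
    print(n,full(*a),onx(full(*a),x))
for uv in [(396,460),(462,460)]:
    p=onz(s,full(*uv),.204);print("handle edge",SH(p))
a=(full(430,452));print(SH(onz(s,a,.212)))
# handle tip in w2: edges ~ (288,295),(312,295)
for uv in [(289,290),(311,290)]: print("tip edges",SH(onz(s,uv,.204)))
for y in(.1,-.1): print(proj(s,W(-.06,y,.265)))
```

```text
floorL (219.125, 145.625) [-0.043   0.0524  0.2124]
floorR (240.375, 145.625) [-0.043   0.033   0.2123]
blockbotL (211.625, 154.125) [-0.043   0.0623  0.1975]
blockbotR (249.125, 155.875) [-0.043   0.0266  0.194 ]
lipLtop (206.625, 137.125) [-0.043   0.0608  0.2261]
lipRtop (249.125, 137.625) [-0.043   0.0239  0.225 ]
plainL (314.625, 122.125) [-0.043  -0.0305  0.247 ]
plainR (353.875, 122.125) [-0.043  -0.0621  0.2474]
railtopL (212.875, 90.625) [-0.042   0.0444  0.2814]
railtopR (345.125, 90.625) [-0.042  -0.0478  0.2815]
pin end (289.375, 145.375) [-0.019  -0.0135  0.1748]
bar topL (284.625, 183.375) [-0.083  -0.0069  0.2167]
barR (312.125, 184.125) [-0.083  -0.0304  0.2153]
handle edge [-0.0831 -0.0107  0.204 ]
handle edge [-0.0831 -0.0254  0.204 ]
[-0.0848 -0.0177  0.212 ]
tip edges [-0.1698 -0.0099  0.204 ]
tip edges [-0.1698 -0.0273  0.204 ]
[[140.0733 127.1582]]
[[412.9556 127.287 ]]
```

Measured: notch floor about z=0.212 and y≈+0.043, so the pin seats near z=0.218, which is within the stated range. The handle is at y≈-0.018, a lean of about -0.12 rad. Next is the grasp.

Run:
```python
from station import r
from h import *
np.set_printoptions(precision=3,suppress=True)
f0=None
r.reach(list(W(-.143,-.018,.47)),[180,0,YAW])
print(r.sense()["contact_force"],SH(r.sense()["tcp_pos"]))
r.servo_line(list(W(-.143,-.018,.204+.163)),speed=.15)
s=r.sense();print(s["clock"],s["contact_force"],SH(s["tcp_pos"]))
r.grab(40)
s=r.sense();print(s["clock"],s["contact_force"],s["opening"],SH(s["tcp_pos"]))
w=r.snapshot("wrist");cv2.imwrite("pics/w3.png",w["frame"][:,:,::-1])
```

```text
[-0.974 -0.447  0.87 ] [-0.143 -0.018  0.47 ]
7.175 [ 0.352 -0.499  0.065] [-0.143 -0.018  0.369]
8.2917 [-0.421 -0.235 -0.493] 0.015208296689883154 [-0.143 -0.018  0.367]
```

View pics/w3.png

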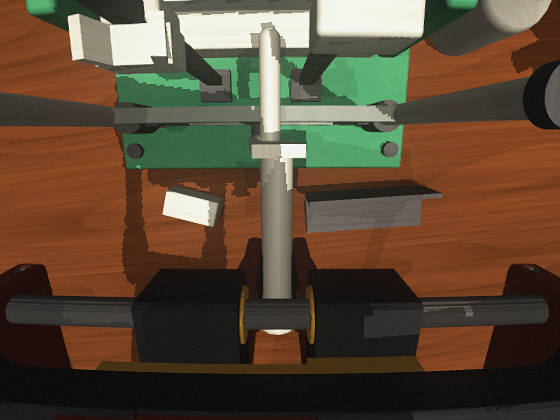

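The fingers stopped at 15.2 mm on the 16 mm bar. In the picture the handle is between the pads at (278,300), the pin tip is at (268,35), and the catch lips are visible at left (125,40). Lifting now.

```bash
cat >> h.py <<'E'
YC=-.001
def hand(g,th): return W(-.143,YC+.15*np.sin(th),.055+g+.15*np.cos(th)+.163)
E
python3 - <<'E'
from station import r
from h import *
np.set_printoptions(precision=3,suppress=True)
def rep(n):
    s=r.sense();print(n,round(s["clock"],2),s["contact_force"],s["torque"],round(s["opening"],4),SH(s["tcp_pos"])-[0,0,.163])
r.servo_line(list(hand(.02,-.05)),speed=.06);rep("lift1")
r.servo_line(list(hand(.06,0)),speed=.1);rep("lift2")
r.servo_line(list(hand(.114,0)),speed=.1);rep("lift3")
w=r.snapshot("wrist");cv2.imwrite("pics/w4.png",w["frame"][:,:,::-1])
w=r.snapshot("scene");crop(w,180,80,300,200,5,"pics/c4.png")
E
```

```text
lift1 8.88 [ 1.549 -1.773 -4.713] [-0.639 -0.094 -0.006] 0.0148 [-0.143 -0.008  0.225]
lift2 9.43 [ 0.062 -2.592 -4.993] [-0.651 -0.018  0.055] 0.0151 [-0.143 -0.001  0.265]
lift3 10.12 [ 0.801 -1.804 -4.931] [-0.641 -0.035 -0.003] 0.0154 [-0.143 -0.001  0.319]
```

View pics/w4.png

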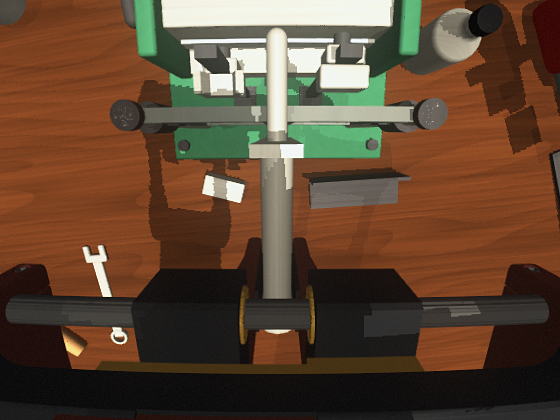

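View pics/c4.png

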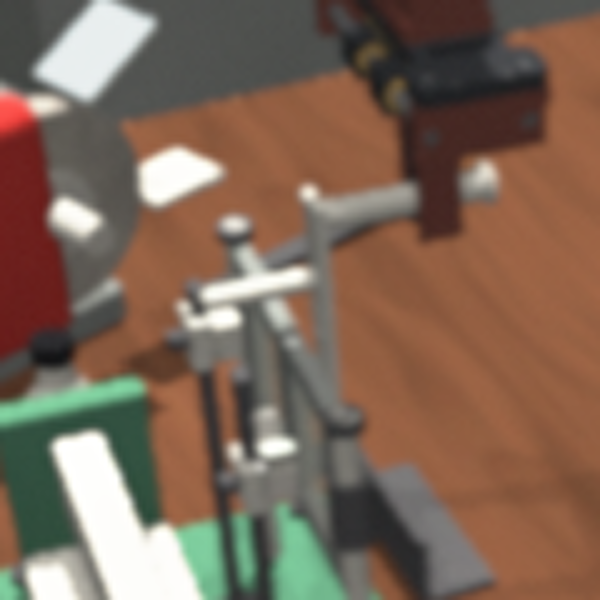

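The guard is up with about 5 N on the wrist. The pin at (277,40) is centred between the posts (126 and 431) and clear of both blocks. Now I'll swing to +0.40 rad along an arc.

Run:
```python
from station import r
from h import *
import pickle
np.set_printoptions(precision=3,suppress=True)
def rep(n):
    s=r.sense();print(n,round(s["clock"],2),s["contact_force"],s["torque"],round(s["opening"],4),SH(s["tcp_pos"])-[0,0,.163])
for th in(.1,.2,.3,.4):
    r.servo_line(list(hand(.114,th)),speed=.08);rep(th)
w=r.snapshot("wrist");cv2.imwrite("pics/w5.png",w["frame"][:,:,::-1]);pickle.dump(w,open("W5.pkl","wb"))
w=r.snapshot("scene");crop(w,180,80,300,200,5,"pics/c5.png");pickle.dump(w,open("C5.pkl","wb"))
```

```text
0.1 10.56 [ 0.411 -1.546 -6.67 ] [-0.562 -0.103 -0.034] 0.0152 [-0.143  0.014  0.318]
0.2 10.89 [-0.051 -1.958 -5.945] [-0.396  0.13  -0.029] 0.0151 [-0.143  0.029  0.316]
0.3 11.22 [-0.557 -2.969 -5.101] [-0.695  0.311 -0.039] 0.0148 [-0.143  0.043  0.312]
0.4 11.56 [-1.863 -3.273 -6.51 ] [-0.658  0.398 -0.067] 0.0149 [-0.143  0.057  0.307]
```

View pics/w5.png

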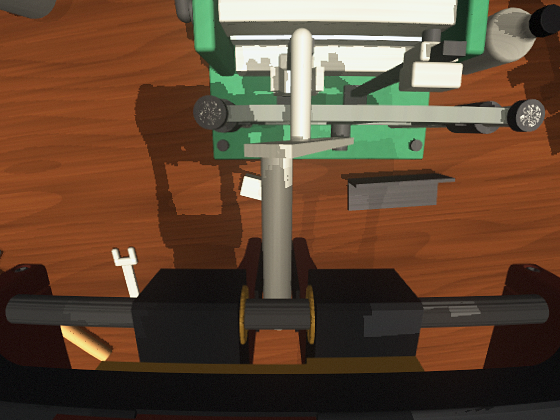

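View pics/c5.png

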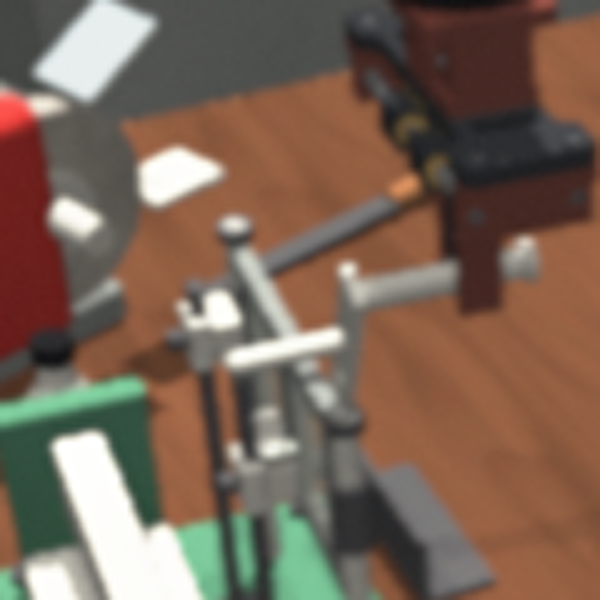

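Run:
```python
import pickle
from h import *
s=pickle.load(open("W5.pkl","rb"))
crop(s,240,20,360,160,4.2,"pics/w5c.png")
np.set_printoptions(precision=4,suppress=True)
print(proj(s,W(-.035,YC+.045,.275)),proj(s,W(-.035,YC+.045,.212)),proj(s,W(-.043,YC+.045,.225)),proj(s,W(-.06,.1,.265)),proj(s,W(-.06,-.1,.265)))
```

```text
[[300.969   63.1355]] [[294.3221  81.6452]] [[295.2244  90.5313]] [[205.3477 111.9281]] [[527.7021 116.3842]]
```

View pics/w5c.png

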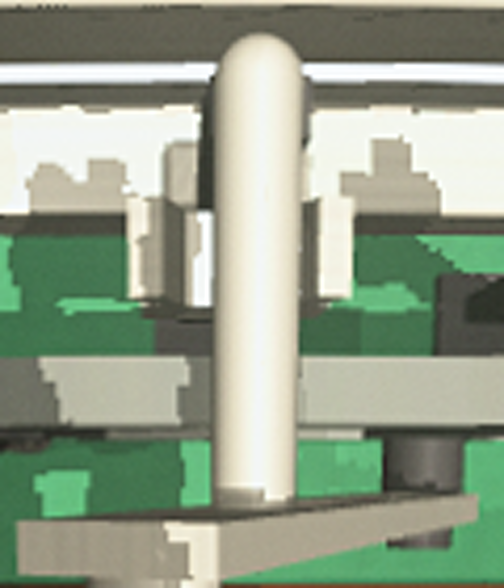

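The pin (centre about u=301) sits over the catch, whose outer lip edges are at u=270.5 and 324. Projected, the notch centre is about 1.2 mm further toward -y. I'll trim that, then lower in small steps while watching the force.

Run:
```python
from station import r
from h import *
import pickle
np.set_printoptions(precision=3,suppress=True)
b=hand(.114,.4)-.0015*Y
def at(d): return list(b-[0,0,d])
def rep(n):
    s=r.sense();f=s["contact_force"];print(n,round(s["clock"],2),f,round(s["opening"],4),SH(s["tcp_pos"])-[0,0,.163]);return f
r.servo_line(at(0),speed=.03); rep("trim")
r.servo_line(at(.036),speed=.06); r.wait(.15)
f0=rep("pre")
d=.036
while d<.070:
    d+=.002
    r.servo_line(at(d),speed=.02); r.wait(.08)
    f=rep(round(d,4))
    if f[2]-f0[2]>3.5 or abs(f[1]-f0[1])>6: print("touch");break
w=r.snapshot("wrist");cv2.imwrite("pics/w6.png",w["frame"][:,:,::-1]);crop(w,240,20,360,160,4.2,"pics/w6c.png");pickle.dump(w,open("W6.pkl","wb"))
w=r.snapshot("scene");crop(w,180,80,300,200,5,"pics/c6.png")
```

```text
trim 11.91 [-3.029 -1.519 -5.19 ] 0.015 [-0.143  0.056  0.307]
pre 12.81 [-4.863 -3.273 -6.72 ] 0.0148 [-0.143  0.056  0.271]
0.038 13.14 [-4.101 -2.449 -7.042] 0.0151 [-0.143  0.056  0.269]
0.04 13.47 [-4.587 -1.636 -4.997] 0.0153 [-0.143  0.056  0.267]
0.042 13.81 [-4.908 -1.832 -5.464] 0.0151 [-0.143  0.056  0.266]
0.044 14.14 [-3.595 -2.914 -5.744] 0.015 [-0.143  0.056  0.264]
0.046 14.47 [-3.955 -2.672 -5.663] 0.015 [-0.143  0.056  0.261]
0.048 14.81 [-5.014 -1.937 -5.883] 0.0151 [-0.143  0.056  0.259]
0.05 15.14 [-4.501 -1.788 -6.758] 0.0149 [-0.143  0.056  0.257]
0.052 15.47 [-4.926 -2.433 -5.252] 0.015 [-0.143  0.056  0.255]
0.054 15.81 [-5.63  -0.898  1.047] 0.0151 [-0.143  0.056  0.255]
touch
```

View pics/w6c.png

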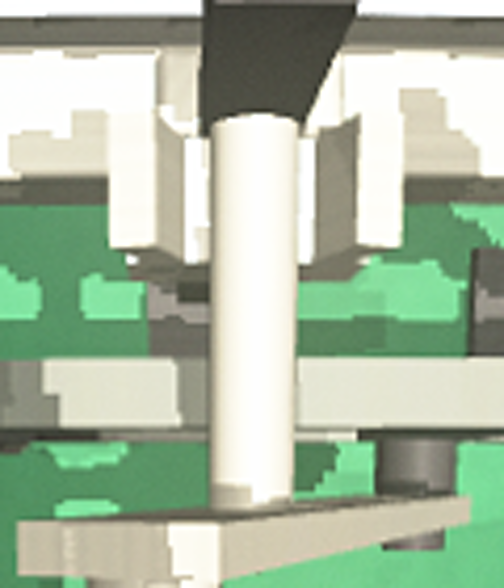

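View pics/c6.png

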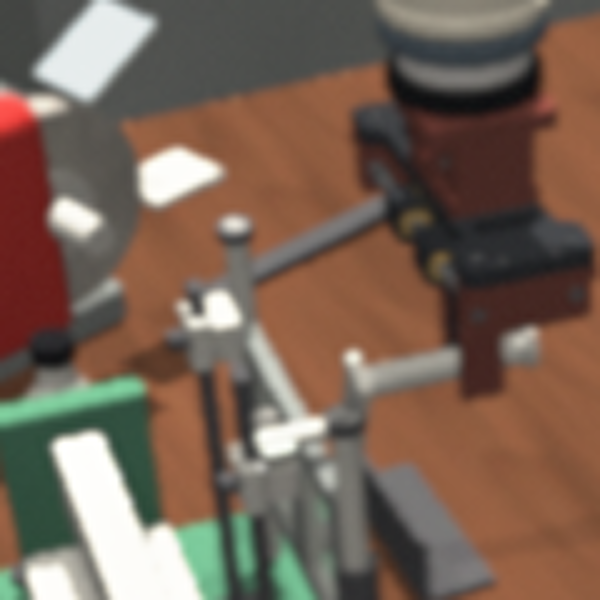

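Contact came at pin centre z≈0.222 with the weight taken off the wrist (Fz went from -6 to +1). The picture shows the pin (crop u 213–297) between the lips (180–318), with floor visible on both sides at the same scale. Next I'll feel sideways for the inner lip, so the pin doesn't slide on release.

Run:
```python
from station import r
from h import *
import pickle
np.set_printoptions(precision=3,suppress=True)
b=hand(.114,.4)-.0015*Y-np.array([0,0,.0535])
def rep(n):
    s=r.sense();f=s["contact_force"];print(n,round(s["clock"],2),f,round(s["opening"],4),SH(s["tcp_pos"])-[0,0,.163]);return f
f0=rep("0");k=0
while k<.008:
    k+=.001
    r.servo_line(list(b-k*Y),speed=.02); r.wait(.08)
    f=rep(round(k,4))
    if abs(f[1]-f0[1])>4: print("lip");break
w=r.snapshot("wrist");crop(w,240,20,360,160,4.2,"pics/w7c.png")
```

```text
0 15.91 [-5.587 -1.58  -0.491] 0.0148 [-0.143  0.056  0.255]
0.001 16.24 [-6.462 -1.086 -0.315] 0.0151 [-0.143  0.055  0.255]
0.002 16.57 [-5.837  1.518 -1.315] 0.0151 [-0.143  0.055  0.255]
0.003 16.91 [-6.101  0.802 -1.55 ] 0.015 [-0.143  0.054  0.255]
0.004 17.24 [-6.363  2.369 -0.763] 0.015 [-0.143  0.053  0.255]
0.005 17.57 [-5.844  3.917  0.758] 0.0153 [-0.143  0.052  0.255]
lip
```

View pics/w7c.png

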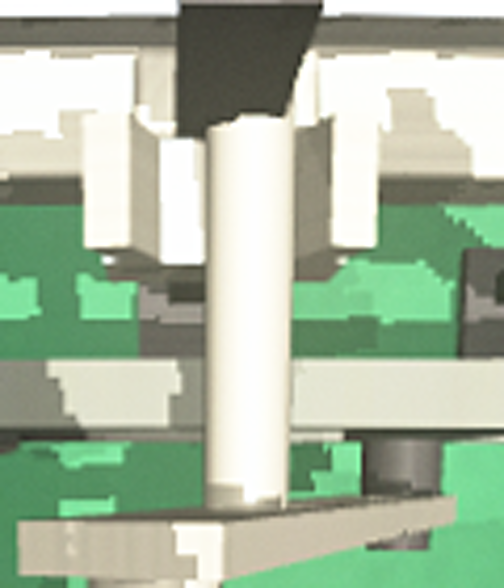

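The pin now visibly touches the inner lip, with floor showing only on the outer side, and Fy rose by 5.5 N, so it is seated in the notch. I'll relax the side load, let go, watch whether anything moves, and retreat straight up.

Run:
```python
from station import r
from h import *
import pickle
np.set_printoptions(precision=3,suppress=True)
def rep(n):
    s=r.sense();f=s["contact_force"];print(n,round(s["clock"],2),f,round(s["opening"],4),SH(s["tcp_pos"])-[0,0,.163]);return f
b=hand(.114,.4)-.0055*Y-np.array([0,0,.0538])
r.servo_line(list(b),speed=.02);r.wait(.1);rep("relaxed")
r.let_go();rep("open")
w=r.snapshot("wrist");crop(w,240,20,360,160,4.2,"pics/w8c.png")
r.servo_line(list(b+[0,0,.12]),speed=.15);rep("up")
w=r.snapshot("wrist");cv2.imwrite("pics/w8.png",w["frame"][:,:,::-1])
w=r.snapshot("scene");crop(w,150,80,300,230,4,"pics/c8.png")
```

```text
relaxed 17.98 [-6.583 -0.224  0.587] 0.0148 [-0.143  0.052  0.255]
open 19.17 [-0.042 -0.673 -0.507] 0.0879 [-0.143  0.052  0.253]
up 20.17 [0.154 0.898 0.306] 0.0879 [-0.143  0.052  0.372]
```

View pics/w8c.png

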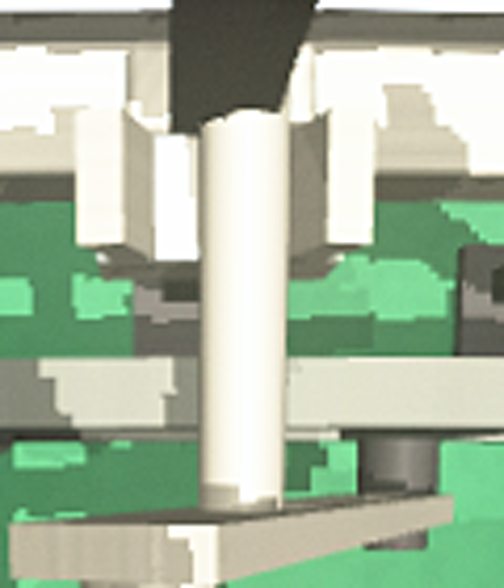

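View pics/w8.png

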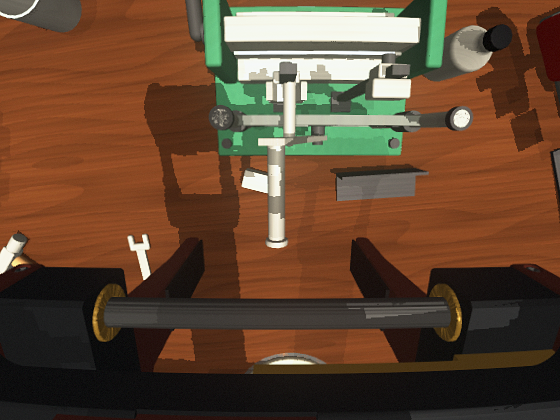

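View pics/c8.png

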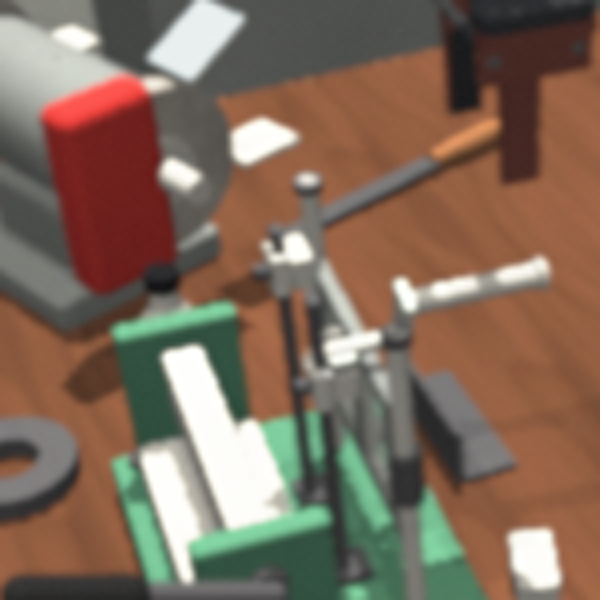

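The gripper is clear and the guard stays up, with the pin in the notch against the inner lip (wrist view around (290,90)). The loose items look where they were. I'll check once more that nothing creeps, then hand in.

Run:
```python
from station import r
from h import *
a=r.snapshot("scene")["frame"].astype(int); aw=r.snapshot("wrist")["frame"].astype(int)
r.wait(1.0)
c=r.snapshot("scene")["frame"].astype(int); cw=r.snapshot("wrist")["frame"].astype(int)
print("diff px",(abs(a-c).max(2)>40)[120:240,180:300].sum(),(abs(aw-cw).max(2)>40)[60:250,200:480].sum())
s=r.sense();print(s["clock"],s["contact_force"])
r.hand_in()
```

```text
diff px 0 1953
21.4667 [-0.6648929  -0.31482738  1.38614579]
the job is handed in; nothing more can be done
```

The guard is up and holding by itself, with the stay's cross pin in the notch of the +y rail's block. I handed the job in at about 21.5 s.

**What I did:**
- **Finding the notch:** a tilted wrist view showed the two lips on the +y block. The other block is flat.
- **Lifting:** I gripped the handle at 40 N and lifted the guard nearly upright. It put about 5–6 N on the wrist. I then swung the stay to about +0.40 rad.
- **Lowering:** I came down in 2 mm steps until the weight left the wrist, with contact at about 6 to 8 N. I then felt sideways to the inner lip, let go and backed straight up.

**Last checks:**
- **Seating:** the picture taken after release shows the pin on the notch floor, against the inner lip.
- **Holding:** two scene pictures 1 s apart, with the gripper clear, show no change around the shear. The wrist force was about zero.
- **Loose things:** the ones in view looked unmoved. I judged this by eye and did not measure it.

**Disagreements:**
- **Wrist pictures:** the same 1 s comparison with the wrist camera showed 1953 changed pixels. I put this down to the arm settling after its retreat, since the fixed camera saw none, but I did not check further.
- **Notch height:** the floor was about 4 mm higher by touch than by eye (about 0.216 m against 0.212 m).

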